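# Draw out the accessory drawer by its hidden pull eye

### The arm

A 7-joint arm with a two-finger parallel gripper is mounted at the origin on a cart in front of the work surface, level with it; the furniture and walls round the work are solid. World frame = base frame: x ahead of the robot, y to its left, z up, the work surface at z = 0. Lengths are in m, angles in degrees, forces in N, time in s.
With the tool pointing down it reaches from about 0.425 to 0.875 m from the base axis. Payload 8.4 kg.
Tool frame: the origin (TCP) lies midway between the tips of the shut fingers; the grasp point (between the pads) lies 19 mm behind it; z points along the fingers, y is the line along which they close (so a half turn about z gives the same grasp; the last joint's range is limited). The gripper opens to 85 mm and grips with 20 to 120 N. Pads are 22 mm wide; open, the fingers measure 114 mm over their backs; the gripper's body (76 mm by 85 mm) begins 54 mm behind the grasp point. The pads swing forward as they close: fully open they stand 13 mm farther back than shut.
Start: joints at [69.374, 19.091, 2.286, 83.961, -0.768, 76.965, -3.352], TCP at [0.168, -0.628, 0.231] pointing down, gripper open.
Joint ranges: [-147.57, 147.57], [-21.85, 119.76], [-74.77, 79.35], [14.55, 137.4], [-85.83, 265.84], [4.83, 119.75], [-152.11, 152.11]. Speed limits (degrees/s): [127.2, 127.2, 159.86, 159.86, 180, 180, 180].

### API

Orientations are given as a 3x3 rotation matrix whose columns are the frame's x, y, z axes.
In Python, from rig import ctrl, vision, order gives the robot as it stands. The module is installed in compiled form; this text tells all that it offers.
- The arm moves only by the tool servo_tool, never from a script. Its arguments are lists of equal length, an entry for each row: "hand": the finger opening in cm, from 0 to 8.54; "delta_pos": the shift along the tool's x, y, z in cm, a list of three; "dr": the turn, a rotation vector about the tool's x, y, z in degrees, a list of three. A call has 1 to 12 rows; each row shifts and turns the commanded pose from where the row before left it, along the tool's axes as they then stand; what a row does not reach is not made up. A row lasts 1/8 s, in which the tool goes at most 62.5 mm and 10.7 degrees, less where a joint would pass 70% of its speed; a pose out of reach is approached as far as the arm can. A call with a gripper value outside its range is refused whole. The fingers move at their own pace and stop on an object; "newtons" is the grip in N (left out, the last holds). Time passes only in rows, so rows that do not move let the fingers close. It gives the time, the measured TCP pose, the force, the opening and the grip force at its end, in the units of the state.
- ctrl.get_state(): the state, without advancing time (a new reading comes with each control period).
- vision.grab_frame(name): name is "scene" or "top" or "wrist"; returns a dict with "color" (420x560x3 uint8, red, green, blue), "fov_y" (degrees; the focal length in pixels is half the picture's height over the tangent of half this angle, whatever the lens; pixels are square), "cx", "cy" (the principal point, pixels), "pose" (4x4, takes a point from camera to world coordinates); the wrist camera has in their place "hand_eye" (4x4, takes a point from camera to tool coordinates, whose origin is the TCP and whose axes are the flange's). Camera axes: x right, y up, looking along -z (the intrinsics and any distortion apply to the point x, -y, -z); pixel columns grow to the right and rows downward; lengths in m; the calibration is good to about 2 mm. A picture is of the moment at which its call begins: read the wrist's pose just before it. There is no depth.
- order.finish_job(): hands the job in; it is judged then, once.
The state is a dict: "t": time; "joint_positions": joint angles; "joint_vel": joint speeds; "joint_efforts": joint torques, N m; "tool_pos": TCP position; "ee_rot": TCP orientation; "force": force on the tool from outside, world axes, zero at the start; "wrist_torque": the same for the moment, N m; "width": finger opening in m; "grip_force": force on a finger pad.
Only numpy, scipy, OpenCV 4.12 (cv2) and the standard library are available. Lean on these libraries where they do the work, as an engineer would, in place of code of your own. Each camera call takes 0.05 s, during which the arm holds its last target. There are 200 camera calls.

### The job

Take the hooked rod by its wooden handle, feel under the ledge of the low plywood unit for the steel pull eye on the drawer front, catch the eye with the upturned tip and draw the drawer gently out until it meets its stop. Then unhook the rod and lay it down on the bench, upright on its handle and clear of the unit and the drawer. Use light force throughout, keep the gripper and arm off the unit and drawer, and leave the other things where they are.

Things in the scene. Friction and masses are not known exactly. Their poses are not given: they have to be found in the camera images.
- hook: The hooked rod, 0.15 kg, flat on the bench, tip up, stable so. Wooden handle 85 long (its x) x 20 wide (y) x 30 mm high; origin at the centre of the handle's underside, z up. From it an 8 mm round steel rod runs along +x at height 16 mm to x = 117 mm, where a 7 mm tip turns straight up to height 40 mm. Brass ferrule, 17 mm across, to x = 51 mm. Grip the handle across its width from above.
- hook_tip (a point): Topmost point of the hook's upturned tip: (117, 0, 40) mm in the hook's frame.
- unit: Low plywood drawer unit fixed to the bench, 150 deep (x) x 136 wide (y) x 94 mm high; origin at the centre of its underside, z up; its front looks along its own -x. Its 16 mm top (underside at z = 78 mm) overhangs the drawer front as a ledge. Cheeks close the sides: inner faces at y = +-58 mm, front ends at x = -71 mm. Below the ledge, before the drawer, it is open down to the bench.
- ledge_edge (a point): Middle of the ledge's lower front edge: (-75, 0, 78) mm in the unit's frame.
- drawer (a joint): How far the drawer is out, m: starts 0 to 0.010, hard stop at 0.075. It slides along the unit's -x, stays where it is left, and takes about 5 N plus 25 N per m/s to move.
- drawer_front (a point): Middle of the drawer's front face, 41 mm up, at x = -33 mm minus the opening in the unit's frame; the face is 112 wide, z = 10 to 72 mm. On it, hidden and not measured, is the pull eye: a level U of 6 mm round steel, axis at z = 58 mm; crossbar axis 26 mm out from the face, legs 21 mm apart between axes (15 clear). Its middle is fixed anywhere in y = -24 to +24 mm: find it by touch.
- wax_tin: closed round red tin of wax, 78 mm across, 28 high, standing on top of the unit; a bystander
- sanding_block: cork sanding block, 66x105x32 mm, on the bench; a bystander
- spanner: steel combination spanner 153 mm long, 8 high, lying flat; a bystander
- spindle_blank_3: square light wooden turning blank 50x130x50 mm, long axis = its y; a bystander
- chuck_key: steel T chuck key 87x70x11 mm lying flat; a bystander
- screwdriver_1: red-handled screwdriver 198 mm long, lying along its x; a bystander

How it is judged (in metres and radians):
On the way, in this order (a step that is already met when the one before it is completed fails the run):
1. the hook's tip is under the ledge, in front of the drawer (x of hook_tip in the frame of unit above -0.073 m and y of hook_tip in the frame of unit between -0.058 and 0.058 m and height (world z) of hook_tip below 0.078 m), for 0.1 s.
2. the drawer is being drawn with the hook bearing on it: more than 40 mm out (value of joint drawer above 0.04 m and contact force between hook and unit above 0.5 N), for 0.02 s.
3. the drawer is out at its stop (within 5 mm) (value of joint drawer above 0.07 m), for 0.1 s.
At the end, for the whole second after the job is handed in: Drawer within 5 mm of its 75 mm stop; rod released and still on the bench, flat on its handle, tip up (0.1 rad, 4 mm), touching neither unit nor drawer, its tip out in front of the drawn eye or beside the unit; the other things where they were (20 mm) (value of joint drawer above 0.07 m and height (world z) of hook between -0.004 and 0.004 m and angle between hook's own z axis and vertical below 0.1 rad and linear speed of hook below 0.02 m/s and contact force between hook and unit below 0.05 N and (x of hook_tip in the frame of unit below -0.145 m or y of hook_tip in the frame of unit above 0.078 m or y of hook_tip in the frame of unit below -0.078 m)).
It fails at once if the hook bears on the unit, drawer or eye with more than 25 N (contact force between hook and unit above 25 N).
It fails at once if the gripper or arm touches the unit or drawer (over 2 N) (contact force between any of the fingers, the arm and unit above 2 N).
It fails at once if the drawer is jerked out faster than 0.3 m/s (velocity of joint drawer above 0.3 m/s).
It fails at once if a bystander is moved by more than 20 mm (distance of any of wax_tin, sanding_block, spanner, spindle_blank_3, chuck_key, screwdriver_1 from where it was at the start of the episode above 0.02 m).
It also fails if it takes over 51 s, if anything falls off the work surface, if the arm or the gripper's body presses on something with over 40 N, if the wrist force passes 120 N, or if a joint passes its speed limit or range.

## Working session

There is one attempt and no reset: what is moved stays moved. The work goes in short steps, Python scripts to look and compute and a tool call to move; the robot and the scene stay as the last step left them, time stands still between calls to the robot, and variables do not carry over. Pictures are saved under pics/ and viewed, at most 10 in all, crops included, and the job is handed in when it is done.

Besides the shell and the picture viewer there is one more tool, called after ">>>" as name(argument=value, ...), one argument or row to a line, values as JSON. servo_tool: Moves the arm, as the interface text tells. Its arguments: {"type":"object","properties":{"hand":{"type":"array"},"delta_pos":{"type":"array"},"dr":{"type":"array"},"newtons":{"type":"number"}},"required":["hand","delta_pos","dr"]}

```bash
mkdir -p pics; python3 - <<'E'
from rig import ctrl,vision
import cv2,pickle,numpy as np
np.set_printoptions(precision=4,suppress=True)
s=ctrl.get_state();print(s)
for n in("top","scene"):
    f=vision.grab_frame(n);pickle.dump(f,open(f"pics/{n}0.pkl","wb"))
    cv2.imwrite(f"pics/{n}0.png",f["color"][:,:,::-1]);print({k:v for k,v in f.items() if k!="color"})
E
```

```text
{'t': 0.0, 'joint_positions': array([69.3746, 19.132 ,  2.2855, 84.0106, -0.7687, 76.9639, -3.3527]), 'joint_vel': array([ 0.0426,  0.0626,  0.0691, -0.077 , -0.0205, -0.0194,  0.0142]), 'joint_efforts': array([ -0.0006, -65.8557,   1.3651, -40.5564,   0.0168,   0.0126,
        -0.    ]), 'tool_pos': array([ 0.1674, -0.6276,  0.2304]), 'ee_rot': array([[ 0.9662,  0.2578, -0.0005],
       [ 0.2578, -0.9662,  0.0015],
       [-0.0001, -0.0016, -1.    ]]), 'force': array([-0.3477, -0.5556, -0.2473]), 'wrist_torque': array([-0.0081,  0.0163, -0.005 ]), 'grip_force': 0.0, 'width': 0.08521797492896295}
{'fov_y': 42.91829500657058, 'cx': 275.05066219136455, 'cy': 210.09043508616952, 'pose': array([[-0.0347,  0.9762, -0.214 ,  0.2735],
       [-0.9994, -0.0343,  0.0056,  0.1978],
       [-0.0019,  0.2141,  0.9768,  1.4975],
       [ 0.    ,  0.    ,  0.    ,  1.    ]])}
{'fov_y': 45.54123946299606, 'cx': 282.34156580182434, 'cy': 210.1000148709515, 'pose': array([[-0.7293,  0.4889, -0.4786, -0.0999],
       [-0.6842, -0.521 ,  0.5103,  0.8771],
       [ 0.0001,  0.6996,  0.7145,  1.0536],
       [ 0.    ,  0.    ,  0.    ,  1.    ]])}
```

View pics/top0.png

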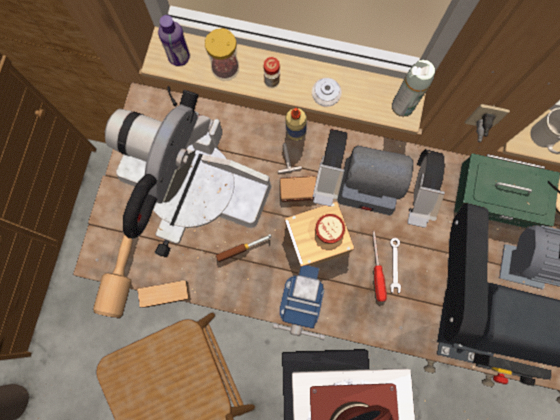

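View pics/scene0.png

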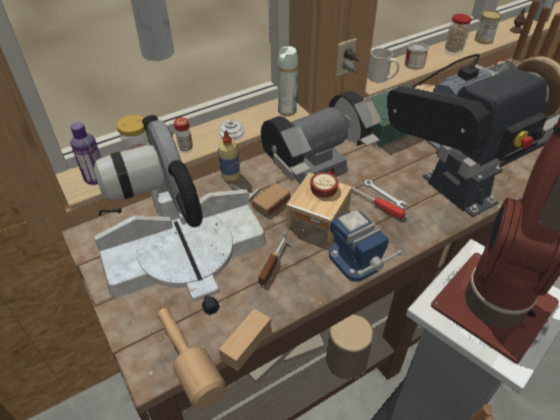

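```bash
cat > h.py <<'E'
import numpy as np,cv2,pickle
np.set_printoptions(precision=4,suppress=True)
def K(f):
    h=f["color"].shape[0];fl=h/2/np.tan(np.radians(f["fov_y"]/2));return fl
def ray(f,u,v,z,pose=None):
    p=f["pose"] if pose is None else pose;fl=K(f)
    d=p[:3,:3]@np.array([(u-f["cx"])/fl,-(v-f["cy"])/fl,-1]);o=p[:3,3]
    return o+d*(z-o[2])/d[2]
def proj(f,P,pose=None):
    p=f["pose"] if pose is None else pose
    c=p[:3,:3].T@(np.asarray(P)-p[:3,3]);fl=K(f)
    return f["cx"]+fl*c[0]/-c[2],f["cy"]-fl*c[1]/-c[2]
E
python3 - <<'E'
from h import *
f=pickle.load(open("pics/top0.pkl","rb"));g=pickle.load(open("pics/scene0.pkl","rb"))
a=cv2.resize(f["color"][185:285,200:360,::-1],None,fx=5,fy=5,interpolation=2)
cv2.imwrite("pics/topc.png",a)
b=cv2.resize(g["color"][165:285,240:400,::-1],None,fx=5,fy=5,interpolation=2)
cv2.imwrite("pics/scc.png",b)
E
```

```text
(no output)
```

View pics/topc.png

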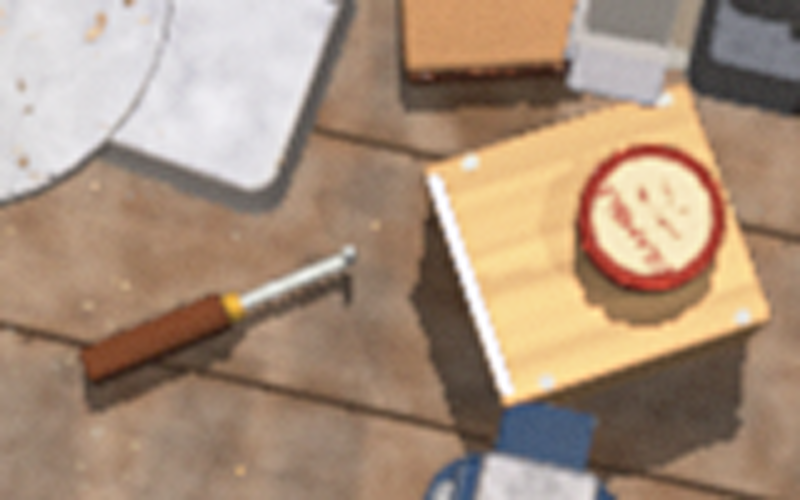

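View pics/scc.png

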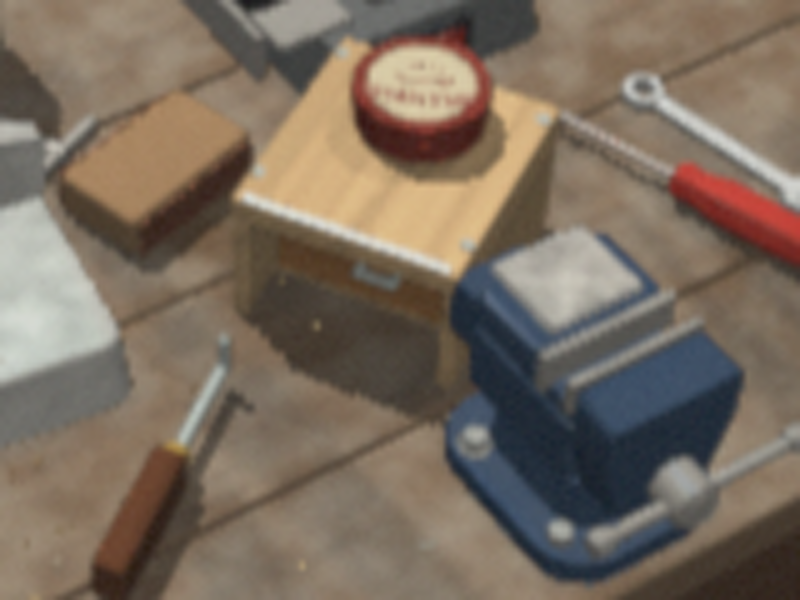

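```bash
cat > pose.py <<'E'
from h import *
from scipy.optimize import least_squares
f=pickle.load(open("pics/top0.pkl","rb"));g=pickle.load(open("pics/scene0.pkl","rb"))
T=lambda p:(p[0]/5+200,p[1]/5+185); S=lambda p:(p[0]/5+240,p[1]/5+165)
def R(t):c,s=np.cos(t),np.sin(t);return np.array([[c,-s,0],[s,c,0],[0,0,1]])
def fit(obs,x0):
    def res(x):
        r=[]
        for c,px,P in obs:
            w=R(x[2])@P+[x[0],x[1],0];r+=list(np.subtract(proj(c,w),px))
        return r
    s=least_squares(res,x0,loss="soft_l1",f_scale=1.);print(s.x[:2],np.degrees(s.x[2]),np.round(s.fun,1));return s.x
O=lambda c,F,p,P:(c,F(p),np.array(P))
E
python3 - <<'E'
from pose import *
tl,tr=[ray(f,*T(p),.094) for p in((428,172),(507,403))]
bl,br=[ray(f,*T(p),.094) for p in((685,85),(770,318))]
print(tl,tr,bl,br)
c=(tl+tr+bl+br)/4; xd=(bl+br-tl-tr);a=np.arctan2(xd[1],xd[0])
print("front edge mm",np.linalg.norm(tl-tr),np.linalg.norm(bl-tl))
u=fit([O(f,T,(428,170),(-.075,.068,.094)),O(f,T,(507,403),(-.075,-.068,.094)),O(f,T,(685,85),(.075,.068,.094)),O(f,T,(770,318),(.075,-.068,.094)),
 O(g,S,(237,197),(-.075,.068,.094)),O(g,S,(452,272),(-.075,-.068,.094)),O(g,S,(345,38),(.075,.068,.094)),O(g,S,(558,105),(.075,-.068,.094))],[c[0],c[1],a])
t=ray(f,*T((348,250)),.04);hb=ray(f,*T((157,340)),.03);d=t-hb
h=fit([O(f,T,(348,248),(.117,0,.040)),O(f,T,(80,350),(-.0425,.01,.03)),O(f,T,(93,382),(-.0425,-.01,.03)),O(f,T,(220,295),(.0425,.01,.03)),O(f,T,(233,322),(.0425,-.01,.03)),
 O(g,S,(224,336),(.117,0,.04)),O(g,S,(95,567),(-.0425,.01,.03)),O(g,S,(155,447),(.0425,.01,.03)),O(g,S,(187,460),(.0425,-.01,.03))],[hb[0],hb[1],np.arctan2(d[1],d[0])])
e=ray(g,*S((377,280)),.061);print("eye in unit",R(u[2]).T@(e-[u[0],u[1],0]))
print("tip in unit",R(u[2]).T@(R(h[2])@[.117,0,.04]+[h[0],h[1],0]-[u[0],u[1],0]))
E
```

```text
[0.5544 0.1624 0.094 ] [0.4292 0.1257 0.094 ] [0.5974 0.0219 0.094 ] [ 0.4693 -0.0155  0.094 ]
front edge mm 0.13051293001876427 0.14686671416064392
[0.5116 0.0749] -73.78781681258843 [-1.3 -0.1 -0.8  1.5  0.  -0.2  0.3  0.8 -2.1 -1.6  1.  -0.1 -0.5 -2.1
  0.6 -1.2]
[0.4772 0.3154] -68.03801753092199 [ 0.   1.1 -0.6  1.2 -0.5  1.4 -0.3 -0.2 -0.1  0.9 -0.4 -1.4 -0.9 -2.4
 -0.3 -2.6  0.4 -3.1]
eye in unit [-0.0709 -0.0216  0.061 ]
tip in unit [-0.1242  0.0459  0.04  ]
```

```bash
python3 - <<'E'
from pose import *
for P in ([.168,-.628,.231],[.168,-.628,.4],[0,0,0],[0,0,.4]):print(P,proj(f,P),proj(g,P))
for n,c,p,zz in (("black left top",f,(470,210),(0,.2,.3)),("black left low",f,(440,340),(0,.2,.3)),("vise",f,(302,298),(.05,.1)),("visebr",f,(322,290),(.05,.1)),("vise tl",f,(290,285),(.0,.08)),("scene black top",g,(395,90),(.1,.3)),("wallgrinder",f,(325,195),(0,.1)),("saw corner",f,(252,222),(0,.04))):
    for z in zz:print(n,ray(c,*p,z))
E
```

```text
[0.168, -0.628, 0.231] (np.float64(639.3273931035383), np.float64(361.57145410842)) (np.float64(563.5682879445699), np.float64(95.59497413520512))
[0.168, -0.628, 0.4] (np.float64(696.2150789807438), np.float64(366.96075216519023)) (np.float64(588.4848255971717), np.float64(42.06420586777105))
[0, 0, 0] (np.float64(354.8675680058036), np.float64(430.83978689552447)) (np.float64(493.5868344606081), np.float64(302.7995930505144))
[0, 0, 0.4] (np.float64(385.2054965751471), np.float64(470.76636752003037)) (np.float64(556.3437961506296), np.float64(184.8560847915128))
black left top [ 0.5821 -0.3695  0.    ]
black left top [ 0.5409 -0.2938  0.2   ]
black left top [ 0.5203 -0.2559  0.3   ]
black left low [ 0.2238 -0.2471  0.    ]
black left low [ 0.2305 -0.1877  0.2   ]
black left low [ 0.2338 -0.158   0.3   ]
vise [0.3472 0.1257 0.05  ]
vise [0.3447 0.1282 0.1   ]
visebr [0.3666 0.0711 0.05  ]
visebr [0.3634 0.0755 0.1   ]
vise tl [0.3867 0.155  0.    ]
vise tl [0.3806 0.1573 0.08  ]
scene black top [ 0.6534 -0.5004  0.1   ]
scene black top [ 0.4954 -0.2115  0.3   ]
wallgrinder [0.641  0.0435 0.    ]
wallgrinder [0.6165 0.0538 0.1   ]
saw corner [0.569  0.2562 0.    ]
saw corner [0.5611 0.2546 0.04  ]
```

>>> servo_tool(
  hand=[8.5, 8.5, 8.5, 8.5, 8.5, 8.5, 8.5, 8.5, 8.5, 8.5, 8.5, 8.5],
  delta_pos=[
    [0, 0, -6],
    [0, 0, -6],
    [0, 0, -6],
    [2, 0, -5],
    [6.1, -0.3, 0],
    [6.1, -0.3, 0],
    [6.1, -0.3, 0],
    [6.1, -0.3, 0],
    [6.1, -0.3, 0],
    [6.1, -0.3, 0],
    [6.1, -0.3, 0],
    [6.1, -0.3, 0],
  ],
  dr=[
    [0, 0, 0],
    [0, 0, 0],
    [0, 0, 0],
    [0, 0, -2],
    [0, 0, -5.4],
    [0, 0, -5.4],
    [0, 0, -5.4],
    [0, 0, -5.4],
    [0, 0, -5.4],
    [0, 0, -5.4],
    [0, 0, -5.4],
    [0, 0, -5.4],
  ],
  newtons=40,
)

```text
t: 1.6
tool_pos: [0.5607, -0.3231, 0.4605]
ee_rot: [[0.495, 0.869, -0.001], [0.869, -0.495, 0.001], [-0.0, -0.001, -1.0]]
force: [0.6, -0.5, -0.3]
width: 0.0849
grip_force: 0.0
```

>>> servo_tool(
  hand=[8.5, 8.5, 8.5, 8.5, 8.5, 8.5, 8.5, 8.5, 8.5, 8.5, 8.5, 8.5],
  delta_pos=[
    [6.1, -0.4, 0],
    [6.1, -0.4, 0],
    [6.1, -0.4, 0],
    [6.1, -0.4, 0],
    [6.1, -0.4, 0],
    [6.1, -0.4, 0],
    [6.1, -0.4, 0],
    [6.1, -0.4, 0],
    [6.1, -0.4, 1],
    [5.5, -2, 3],
    [2, -2, 5],
    [0, 0, 3],
  ],
  dr=[
    [0, 0, -5.4],
    [0, 0, -5.4],
    [0, 0, -5.4],
    [0, 0, -5.4],
    [0, 0, -5.4],
    [0, 0, -5.4],
    [0, 0, -5.4],
    [0, 0, -5.4],
    [0, 0, -4],
    [0, 0, -4],
    [0, 0, 0],
    [0, 0, 0],
  ],
)

```text
t: 3.1
tool_pos: [0.5389, 0.2649, 0.3406]
ee_rot: [[-0.368, 0.93, -0.002], [0.93, 0.368, -0.001], [-0.0, -0.002, -1.0]]
force: [0.5, -0.1, 1.3]
width: 0.0847
grip_force: 0.0
```

```bash
python3 - <<'E'
from rig import ctrl,vision
from h import *
s=ctrl.get_state();f=vision.grab_frame("wrist")
T=np.eye(4);T[:3,:3]=s["ee_rot"];T[:3,3]=s["tool_pos"];f["pose"]=T@f["hand_eye"]
pickle.dump(f,open("pics/w1.pkl","wb"));cv2.imwrite("pics/w1.png",f["color"][:,:,::-1])
print(s["t"],s["tool_pos"],s["ee_rot"],s["joint_positions"],f["pose"],f["fov_y"],f["hand_eye"])
E
```

```text
3.1 [0.5389 0.2649 0.3406] [[-0.3679  0.9299 -0.002 ]
 [ 0.9299  0.3679 -0.0011]
 [-0.0003 -0.0023 -1.    ]] [ -0.7623  14.9936 -37.1005  79.1627   8.9621  88.9256 -15.5152] [[ 0.93   -0.3546 -0.097   0.5138]
 [ 0.3676  0.8953  0.2515  0.3288]
 [-0.0024 -0.2696  0.963   0.4844]
 [ 0.      0.      0.      1.    ]] 69.35231417016574 [[-0.0003  0.9631  0.2693  0.0686]
 [ 1.      0.0003  0.0001 -0.0002]
 [ 0.0001  0.2693 -0.9631 -0.1439]
 [ 0.      0.      0.      1.    ]]
```

View pics/w1.png

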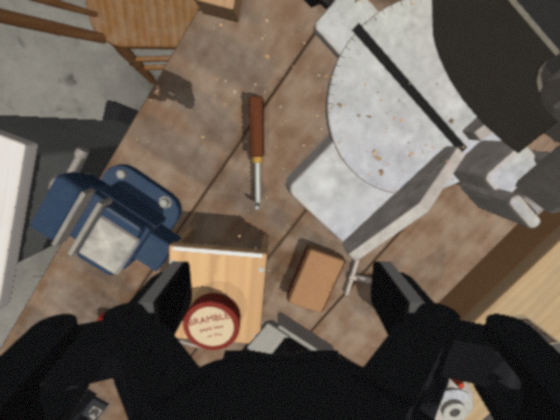

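```bash
cat > m.py <<'E'
from pose import *
w=pickle.load(open("pics/w1.pkl","rb"));I=lambda p:p
u0=[.5116,.0749,np.radians(-73.8)];h0=[.4772,.3154,np.radians(-68)]
uw=[O(w,I,(171,246),(-.075,-.068,.094)),O(w,I,(267,251),(-.075,.068,.094))]
u=fit(uw,u0)
hw=[O(w,I,(257,206),(.117,0,.04)),O(w,I,(251,96),(-.0425,-.01,.03)),O(w,I,(263,96),(-.0425,.01,.03)),O(w,I,(251,156),(.0425,-.01,.03)),O(w,I,(263,156),(.0425,.01,.03))]
h=fit(hw,h0)
E
python3 - <<'E'
from m import *
a=w["color"][70:280,150:290,::-1];a=cv2.resize(a,None,fx=2.85,fy=2.85,interpolation=2)
cv2.imwrite("pics/w1c.png",a)
E
```

```text
[0.516  0.0777] -71.49628850681472 [-1.3  0.   1.3  0. ]
[0.4798 0.3184] -69.35311861601336 [-0.1  1.  -1.3 -1.1  1.  -0.8 -0.6  0.4  0.9  0.6]
```

View pics/w1c.png

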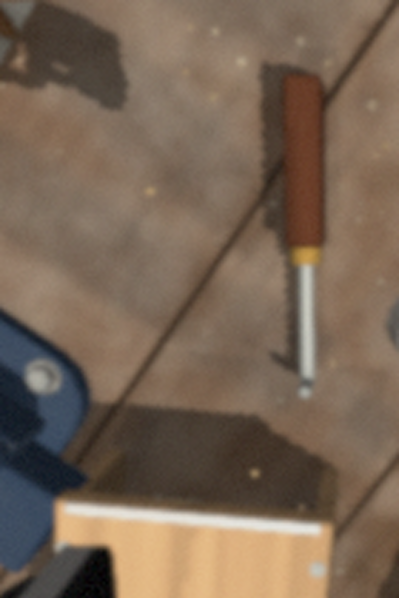

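```bash
cat > joint.py <<'E'
from pose import *
w=pickle.load(open("pics/w1.pkl","rb"));W=lambda p:(p[0]/2.85+150,p[1]/2.85+70)
U=[(f,T((428,170)),(-.075,.068,.094)),(f,T((507,404)),(-.075,-.068,.094)),(f,T((685,84)),(.075,.068,.094)),(f,T((771,318)),(.075,-.068,.094)),
 (g,S((237,197)),(-.075,.068,.094)),(g,S((452,274)),(-.075,-.068,.094)),(g,S((345,36)),(.075,.068,.094)),(g,S((560,105)),(.075,-.068,.094)),
 (w,W((57,503)),(-.075,-.068,.094)),(w,W((334,522)),(-.075,.068,.094))]
H=[(f,T((348,248)),(.117,0,.040)),(f,T((80,350)),(-.0425,.01,.03)),(f,T((93,382)),(-.0425,-.01,.03)),(f,T((220,295)),(.0425,.01,.03)),(f,T((233,322)),(.0425,-.01,.03)),
 (g,S((224,336)),(.117,0,.04)),(g,S((95,567)),(-.0425,.01,.03)),(g,S((155,447)),(.0425,.01,.03)),(g,S((187,460)),(.0425,-.01,.03)),
 (w,W((305,391)),(.117,0,.04)),(w,W((284,76)),(-.0425,-.01,.03)),(w,W((321,75)),(-.0425,.01,.03)),(w,W((286,246)),(.0425,-.01,.03)),(w,W((324,245)),(.0425,.01,.03))]
cams=[f,g,w]
def pd(c,P,x):
    i=[k for k in range(3) if cams[k] is c][0]
    u,v=proj(c,P);fl=K(c);a=(u-c["cx"])/fl;b=(v-c["cy"])/fl;s=1+x[6+i]*(a*a+b*b)
    return c["cx"]+fl*a*s+x[9+2*i],c["cy"]+fl*b*s+x[10+2*i]
def res(x):
    r=[]
    for j,L in((0,U),(3,H)):
        for c,px,P in L:
            d=R(x[j+2])@np.array(P)+[x[j],x[j+1],0];r+=list(np.subtract(pd(c,d,x),px))
    return r+list(x[6:9]/.1)+list(x[9:]/1.2)
s=least_squares(res,[.512,.075,-1.287,.478,.316,-1.19]+[0]*9,loss="soft_l1");x=s.x
E
python3 - <<'E'
from joint import *
print(x[:2],np.degrees(x[2]),x[3:5],np.degrees(x[5]),x[6:],np.round(s.fun[:48].reshape(-1,2),1).tolist())
# eye
for px in ((355,270),(402,285),(377,280)):
    q=least_squares(lambda e:np.subtract(pd(g,R(x[2])@[e[0],e[1],.061]+[x[0],x[1],0],x),S(px)),[-.06,0]).x;print("eye",q)
E
```

```text
[0.5128 0.0745] -73.2533932841983 [0.4783 0.3175] -68.50834528830416 [-0.047  -0.0051 -0.0633  0.7046 -0.2933  0.7587  1.7074  0.4008 -0.1844] [[-0.7, -0.5], [0.3, 0.7], [0.5, -0.9], [0.9, -0.4], [-1.4, 0.1], [1.8, 0.8], [-0.3, -0.2], [0.6, 0.1], [-0.1, -1.0], [0.1, 0.3], [0.1, 0.7], [-0.7, 0.3], [-0.5, 0.6], [-0.3, -0.8], [-0.1, 0.4], [-0.1, 0.6], [-1.1, -0.6], [-0.2, -0.6], [0.4, -1.1], [0.3, -0.1], [-0.8, -0.3], [0.3, -0.0], [-0.2, 0.4], [-0.0, 0.7]]
eye [-0.0653 -0.0037]
eye [-0.0642 -0.0313]
eye [-0.0668 -0.0176]
```

>>> servo_tool(
  hand=[8.5, 8.5, 7, 6, 5, 5, 5, 5, 5],
  delta_pos=[
    [3.5, -1.8, 3],
    [3.63, -1.9, 4.5],
    [0, 0, 5],
    [0, 0, 6],
    [0, 0, 5],
    [0, 0, 4],
    [0, 0, 3],
    [0, 0, 1.5],
    [0, 0, 0],
  ],
  dr=[
    [0, 0, 0],
    [0, 0, 0],
    [0, 0, 0],
    [0, 0, 0],
    [0, 0, 0],
    [0, 0, 0],
    [0, 0, 0],
    [0, 0, 0],
    [0, 0, 0],
  ],
)

```text
t: 4.28
tool_pos: [0.4816, 0.316, 0.0225]
ee_rot: [[-0.364, 0.932, -0.001], [0.932, 0.364, -0.0], [-0.0, -0.001, -1.0]]
force: [-0.2, 0.2, -0.1]
width: 0.0498
grip_force: 0.0
```

```bash
python3 - <<'E'
from rig import ctrl,vision
from h import *
s=ctrl.get_state();f=vision.grab_frame("wrist")
T=np.eye(4);T[:3,:3]=s["ee_rot"];T[:3,3]=s["tool_pos"];f["pose"]=T@f["hand_eye"]
pickle.dump(f,open("pics/w2.pkl","wb"))
for P in ((-.0425,.01,.03),(-.0425,-.01,.03),(.0425,0,.03)):
  a=np.radians(-68.5);c,q=np.cos(a),np.sin(a)
  u,v=proj(f,np.array([c*P[0]-q*P[1]+.4783,q*P[0]+c*P[1]+.3175,P[2]]));print(u,v)
  cv2.circle(f["color"],(int(u),int(v)),2,(0,255,0),-1)
cv2.imwrite("pics/w2.png",f["color"][:,:,::-1]);print(s["t"],s["tool_pos"],s["joint_positions"],s["force"])
E
```

```text
297.59276007819983 182.56911371146055
253.51214304614243 182.7077575493556
276.8588801632208 341.76923418084743
4.275 [0.4816 0.316  0.0225] [ -8.2669  26.4804 -35.7298 104.9522  18.6105  54.5627 -30.7859] [-0.2322  0.2484 -0.1146]
```

View pics/w2.png

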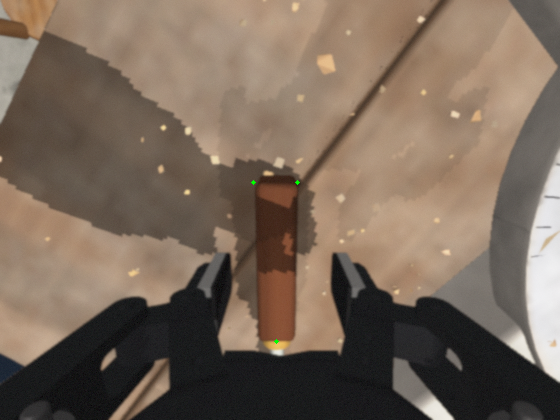

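>>> servo_tool(
  hand=[5, 5, 2.5, 1.0, 1.0, 1.0, 1.0],
  delta_pos=[
    [0.2, -0.2, 0.8],
    [0, 0, 0.6],
    [0, 0, 0],
    [0, 0, 0],
    [0, 0, 0],
    [0, 0, 0],
    [0, 0, 0],
  ],
  dr=[
    [0, 0, 0],
    [0, 0, 0],
    [0, 0, 0],
    [0, 0, 0],
    [0, 0, 0],
    [0, 0, 0],
    [0, 0, 0],
  ],
  newtons=50,
)

```text
t: 5.2
tool_pos: [0.4792, 0.3174, 0.0091]
ee_rot: [[-0.364, 0.931, 0.0], [0.931, 0.364, 0.0], [0.0, 0.0, -1.0]]
force: [-0.7, -0.8, 3.6]
width: 0.0191
grip_force: 49.4
```

>>> servo_tool(
  hand=[1, 1, 1, 1, 1, 1, 1],
  delta_pos=[
    [0, 0, -0.8],
    [0, -1.5, -0.3],
    [-0.8, -2.0, 0],
    [-0.8, -1.4, 0],
    [-0.5, -0.8, 0],
    [0, 0, 0],
    [0, 0, 0],
  ],
  dr=[
    [0, 0, 0],
    [0, 0, 0],
    [0, 0, 0],
    [0, 0, 0],
    [0, 0, 2.6],
    [0, 0, 2],
    [0, 0, 0],
  ],
)

```text
t: 6.08
tool_pos: [0.434, 0.2775, 0.0201]
ee_rot: [[-0.287, 0.958, 0.001], [0.958, 0.287, 0.001], [0.0, 0.001, -1.0]]
force: [-0.5, -0.3, -1.6]
width: 0.0191
grip_force: 49.0
```

```bash
cat > st.py <<'E'
from rig import ctrl,vision
from h import *
s=ctrl.get_state();X=s["ee_rot"];p=s["tool_pos"]
uo=np.array([.5128,.0745,0]);a=np.radians(-73.25);Ru=np.array([[np.cos(a),-np.sin(a),0],[np.sin(a),np.cos(a),0],[0,0,1]])
tip=p+X@np.array([-.1166,0,-.0309])
print("t",s["t"],"tip unit mm",Ru.T@(tip-uo)*1e3,"yaw rel",np.degrees(np.arctan2(X[1,0],X[0,0]))-180+73.25,"F unit",Ru.T@s["force"],s["width"],"tilt",X[2])
print("tool dirs of unit x,y:",X.T@Ru[:,0],X.T@Ru[:,1])
E
python3 - <<'E'
from st import *
f=vision.grab_frame("scene")
c=cv2.resize(f["color"][165:285,240:400,::-1],None,fx=5,fy=5,interpolation=2)
for Q in (tip,):
  u,v=proj(f,Q);print((u-240)*5,(v-165)*5)
cv2.imwrite("pics/s2.png",c)
E
```

```text
t 6.075 tip unit mm [-100.4598  -17.1438   50.9111] yaw rel -0.06597686609714515 F unit [ 0.1472 -0.5745 -1.5743] 0.019141056198198964 tilt [ 0.0004  0.0008 -1.    ]
tool dirs of unit x,y: [-1.      0.0012 -0.0004] [0.0012 1.     0.0008]
346.4319487844631 324.5566680695626
```

View pics/s2.png

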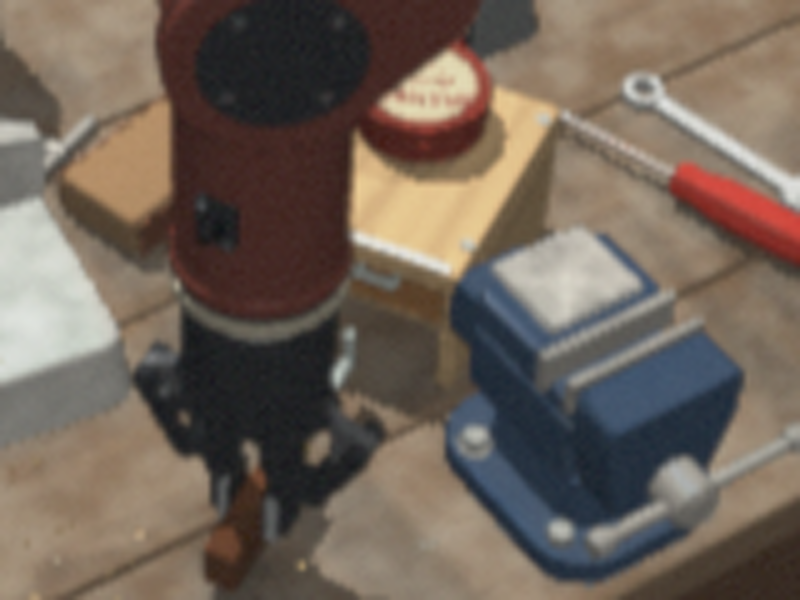

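>>> servo_tool(
  hand=[1, 1, 1, 1, 1, 1, 1],
  delta_pos=[
    [-0.8, 0, 0.2],
    [-1, 0, 0],
    [-1, 0, 0],
    [-0.8, 0, 0],
    [-0.6, 0, 0],
    [-0.5, 0, 0],
    [-0.3, 0, 0],
  ],
  dr=[
    [0, 0, 0],
    [0, 0, 0],
    [0, 0, 0],
    [0, 0, 0],
    [0, 0, 0],
    [0, 0, 0],
    [0, 0, 0],
  ],
)

```text
t: 7.0
tool_pos: [0.448, 0.2289, 0.0179]
ee_rot: [[-0.288, 0.958, 0.0], [0.958, 0.288, 0.0], [0.0, 0.0, -1.0]]
force: [-0.7, -0.1, -2.5]
width: 0.019
grip_force: 49.0
```

```bash
python3 st.py
```

```text
t 7.0 tip unit mm [-49.9463 -17.5927  48.7578] yaw rel -0.014924130573547245 F unit [-0.0985 -0.6995 -2.5158] 0.018977488727018637 tilt [ 0.      0.0001 -1.    ]
tool dirs of unit x,y: [-1.      0.0003 -0.    ] [0.0003 1.     0.0001]
```

>>> servo_tool(
  hand=[1, 1, 1, 1, 1],
  delta_pos=[
    [0, 0, -0.3],
    [0, 0, -0.2],
    [0, 0, -0.2],
    [0, 0, -0.1],
    [0, 0, 0],
  ],
  dr=[
    [0, 0, 0],
    [0, 0, 0],
    [0, 0, 0],
    [0, 0, 0],
    [0, 0, 0],
  ],
)

```text
t: 7.62
tool_pos: [0.4479, 0.2292, 0.0259]
ee_rot: [[-0.288, 0.958, 0.0], [0.958, 0.288, 0.0], [0.0, 0.0, -1.0]]
force: [0.4, 0.6, -1.4]
width: 0.0193
grip_force: 49.0
```

```bash
python3 st.py
```

```text
t 7.625 tip unit mm [-50.264  -17.5635  56.8042] yaw rel -0.002101796476338791 F unit [-0.4102  0.5757 -1.3813] 0.01926092598981159 tilt [ 0.      0.0001 -1.    ]
tool dirs of unit x,y: [-1.  0. -0.] [0.     1.     0.0001]
```

No contact; keep rising.

>>> servo_tool(
  hand=[1, 1, 1, 1, 1, 1],
  delta_pos=[
    [0, 0, -0.2],
    [0, 0, -0.2],
    [0, 0, -0.2],
    [0, 0, -0.2],
    [0, 0, -0.2],
    [0, 0, 0],
  ],
  dr=[
    [0, 0, 0],
    [0, 0, 0],
    [0, 0, 0],
    [0, 0, 0],
    [0, 0, 0],
    [0, 0, 0],
  ],
)

```text
t: 8.38
tool_pos: [0.4481, 0.2292, 0.036]
ee_rot: [[-0.288, 0.958, 0.0], [0.958, 0.288, 0.0], [0.0, 0.0, -1.0]]
force: [1.0, -0.1, -0.6]
width: 0.0188
grip_force: 49.0
```

```bash
python3 st.py
```

```text
t 8.375 tip unit mm [-50.1817 -17.4473  66.9254] yaw rel -0.01459292772308629 F unit [ 0.4056  0.9479 -0.5693] 0.01875785237565197 tilt [ 0.      0.0004 -1.    ]
tool dirs of unit x,y: [-1.      0.0003 -0.    ] [0.0003 1.     0.0004]
```

>>> servo_tool(
  hand=[1, 1, 1, 1, 1, 1],
  delta_pos=[
    [0.3, 0, 0],
    [0.3, 0, 0],
    [0.3, 0, 0],
    [0.3, 0, 0],
    [0.3, 0, 0],
    [0.3, 0, 0],
  ],
  dr=[
    [0, 0, 0],
    [0, 0, 0],
    [0, 0, 0],
    [0, 0, 0],
    [0, 0, 0],
    [0, 0, 0],
  ],
)

```text
t: 9.12
tool_pos: [0.4431, 0.2452, 0.0357]
ee_rot: [[-0.287, 0.958, 0.0], [0.958, 0.287, -0.002], [-0.002, -0.0, -1.0]]
force: [2.2, -5.0, -0.3]
width: 0.019
grip_force: 49.0
```

```bash
python3 st.py
```

```text
t 9.125 tip unit mm [-66.9916 -17.6727  66.7411] yaw rel -0.06394106803460886 F unit [ 5.4484  0.6674 -0.3211] 0.019046271450333906 tilt [-0.0016 -0.0004 -1.    ]
tool dirs of unit x,y: [-1.      0.0011  0.0016] [ 0.0011  1.     -0.0004]
```

>>> servo_tool(
  hand=[1, 1, 1, 1, 1, 1, 1, 1, 1, 1, 1, 1],
  delta_pos=[
    [0.4, 0, 0],
    [0.4, 0, 0],
    [0.4, 0, 0],
    [0.4, 0, 0],
    [0.4, 0, 0],
    [0.4, 0, 0],
    [0.4, 0, 0],
    [0.4, 0, 0],
    [0.4, 0, 0],
    [0.4, 0, 0],
    [0.4, 0, 0],
    [0.4, 0, 0],
  ],
  dr=[
    [0, 0, 0],
    [0, 0, 0],
    [0, 0, 0],
    [0, 0, 0],
    [0, 0, 0],
    [0, 0, 0],
    [0, 0, 0],
    [0, 0, 0],
    [0, 0, 0],
    [0, 0, 0],
    [0, 0, 0],
    [0, 0, 0],
  ],
)

```text
t: 10.62
tool_pos: [0.4294, 0.2911, 0.0356]
ee_rot: [[-0.287, 0.958, 0.0], [0.958, 0.287, -0.002], [-0.002, -0.0, -1.0]]
force: [3.1, -5.8, -1.6]
width: 0.019
grip_force: 49.0
```

```bash
python3 st.py
```

```text
t 10.625 tip unit mm [-114.8882  -17.5688   66.7254] yaw rel -0.06633647825334776 F unit [ 6.3953  1.2815 -1.557 ] 0.019045478900477284 tilt [-0.0019 -0.0003 -1.    ]
tool dirs of unit x,y: [-1.      0.0012  0.0019] [ 0.0012  1.     -0.0003]
```

>>> servo_tool(
  hand=[1, 1, 1, 1, 1],
  delta_pos=[
    [0.3, 0, 0],
    [0.2, 0, 0],
    [0.2, 0, 0],
    [0.2, 0, 0],
    [0.1, 0, 0],
  ],
  dr=[
    [0, 0, 0],
    [0, 0, 0],
    [0, 0, 0],
    [0, 0, 0],
    [0, 0, 0],
  ],
)

```text
t: 11.25
tool_pos: [0.4265, 0.3008, 0.0357]
ee_rot: [[-0.287, 0.958, 0.0], [0.958, 0.287, -0.002], [-0.002, -0.0, -1.0]]
force: [2.5, -4.5, -1.3]
width: 0.0192
grip_force: 49.0
```

```bash
python3 st.py
```

```text
t 11.25 tip unit mm [-125.0471  -17.4762   66.75  ] yaw rel -0.05071159532512581 F unit [ 4.9894  1.062  -1.2685] 0.019162335013708662 tilt [-0.0016 -0.0002 -1.    ]
tool dirs of unit x,y: [-1.      0.0009  0.0016] [ 0.0009  1.     -0.0002]
```

>>> servo_tool(
  hand=[1, 1, 1],
  delta_pos=[
    [0.1, 0, 0],
    [0.1, 0, 0],
    [0.1, 0, 0],
  ],
  dr=[
    [0, 0, 0],
    [0, 0, 0],
    [0, 0, 0],
  ],
)

```text
t: 11.62
tool_pos: [0.4257, 0.3036, 0.0356]
ee_rot: [[-0.287, 0.958, 0.0], [0.958, 0.287, -0.002], [-0.002, -0.0, -1.0]]
force: [3.0, -5.9, -2.4]
width: 0.0189
grip_force: 49.0
```

```bash
python3 st.py
```

```text
t 11.625 tip unit mm [-127.9471  -17.4855   66.7345] yaw rel -0.05787794504719557 F unit [ 6.5025  1.1895 -2.398 ] 0.01888552046239604 tilt [-0.0017 -0.0002 -1.    ]
tool dirs of unit x,y: [-1.      0.001   0.0017] [ 0.001   1.     -0.0002]
```

>>> servo_tool(
  hand=[1, 1, 1],
  delta_pos=[
    [0.1, 0, 0],
    [0.1, 0, 0],
    [0.0, 0, 0],
  ],
  dr=[
    [0, 0, 0],
    [0, 0, 0],
    [0, 0, 0],
  ],
)

```text
t: 12.0
tool_pos: [0.4251, 0.3056, 0.0356]
ee_rot: [[-0.287, 0.958, 0.0], [0.958, 0.287, -0.002], [-0.002, -0.0, -1.0]]
force: [2.1, -4.0, -1.4]
width: 0.0191
grip_force: 49.0
```

```bash
python3 st.py
```

```text
t 12.0 tip unit mm [-130.0415  -17.5113   66.7148] yaw rel -0.05123771723052073 F unit [ 4.4499  0.8623 -1.4242] 0.01911707940264857 tilt [-0.0016 -0.0002 -1.    ]
tool dirs of unit x,y: [-1.      0.0009  0.0016] [ 0.0009  1.     -0.0002]
```

Still moving (4.4 N); not at the stop yet.

>>> servo_tool(
  hand=[1, 1, 1],
  delta_pos=[
    [0.1, 0, 0],
    [0.1, 0, 0],
    [0.0, 0, 0],
  ],
  dr=[
    [0, 0, 0],
    [0, 0, 0],
    [0, 0, 0],
  ],
)

```text
t: 12.38
tool_pos: [0.425, 0.3059, 0.0354]
ee_rot: [[-0.286, 0.958, 0.0], [0.958, 0.286, -0.004], [-0.004, -0.001, -1.0]]
force: [3.7, -8.7, -1.6]
width: 0.0189
grip_force: 49.0
```

```bash
python3 st.py
```

```text
t 12.375 tip unit mm [-130.3763  -17.5626   66.7254] yaw rel -0.11471030405425608 F unit [ 9.4467  1.0492 -1.5576] 0.01890155099966493 tilt [-0.0037 -0.0007 -1.    ]
tool dirs of unit x,y: [-1.      0.002   0.0037] [ 0.002   1.     -0.0007]
```

>>> servo_tool(
  hand=[1, 1, 1, 1, 1, 1, 1, 1, 1],
  delta_pos=[
    [-0.4, 0, 0],
    [-0.4, 0, 0],
    [-0.2, 0, 0],
    [0, 0, 0.4],
    [0, 0, 0.5],
    [0, 0, 0.5],
    [0, 0, 0.5],
    [0, 0, 0.1],
    [0, 0, 0],
  ],
  dr=[
    [0, 0, 0],
    [0, 0, 0],
    [0, 0, 0],
    [0, 0, 0],
    [0, 0, 0],
    [0, 0, 0],
    [0, 0, 0],
    [0, 0, 0],
    [0, 0, 0],
  ],
)

```text
t: 13.5
tool_pos: [0.4268, 0.2991, 0.0158]
ee_rot: [[-0.288, 0.958, -0.0], [0.958, 0.288, 0.0], [0.0, -0.0, -1.0]]
force: [0.7, 0.3, -1.7]
width: 0.0193
grip_force: 48.9
```

```bash
python3 st.py
```

```text
t 13.5 tip unit mm [-123.258   -17.5804   46.6765] yaw rel -0.005614917782452267 F unit [-0.1144  0.78   -1.7305] 0.019255796050941836 tilt [ 0.0001 -0.0001 -1.    ]
tool dirs of unit x,y: [-1.      0.0001 -0.0001] [ 0.0001  1.     -0.0001]
```

>>> servo_tool(
  hand=[1, 1, 1, 1, 1, 1, 1, 1, 1],
  delta_pos=[
    [0.5, 0, 0],
    [1, 0, 0],
    [1, 0, 0],
    [1, 0, 0],
    [0.8, 0, 0],
    [0.2, 0, 0.2],
    [0, 0, 0.2],
    [0, 0, 0.2],
    [0, 0, 0],
  ],
  dr=[
    [0, 0, 0],
    [0, 0, 0],
    [0, 0, 0],
    [0, 0, 0],
    [0, 0, 0],
    [0, 0, 0],
    [0, 0, 0],
    [0, 0, 0],
    [0, 0, 0],
  ],
)

```text
t: 14.62
tool_pos: [0.414, 0.3417, 0.0095]
ee_rot: [[-0.288, 0.958, -0.0], [0.958, 0.288, -0.0], [-0.0, -0.0, -1.0]]
force: [0.7, 0.2, -1.3]
width: 0.0191
grip_force: 48.9
```

```bash
python3 st.py
```

```text
t 14.625 tip unit mm [-167.732   -17.7233   40.4766] yaw rel -0.03911782832958011 F unit [-0.0358  0.7146 -1.2846] 0.019102005270169 tilt [-0.0003 -0.0004 -1.    ]
tool dirs of unit x,y: [-1.      0.0007  0.0003] [ 0.0007  1.     -0.0004]
```

Lower the last bit and release, then rise.

>>> servo_tool(
  hand=[1, 1, 2.6, 4, 4.5, 4.5, 4.5, 4.5, 4.5, 4.5],
  delta_pos=[
    [0, 0, 0.06],
    [0, 0, 0],
    [0, 0, 0],
    [0, 0, 0],
    [0, 0, 0],
    [0, 0, -1],
    [0, 0, -4],
    [0, 0, -6],
    [0, 0, -6],
    [0, 0, -4],
  ],
  dr=[
    [0, 0, 0],
    [0, 0, 0],
    [0, 0, 0],
    [0, 0, 0],
    [0, 0, 0],
    [0, 0, 0],
    [0, 0, 0],
    [0, 0, 0],
    [0, 0, 0],
    [0, 0, 0],
  ],
)

```text
t: 15.88
tool_pos: [0.4141, 0.3429, 0.2231]
ee_rot: [[-0.289, 0.957, 0.003], [0.957, 0.289, 0.002], [0.001, 0.003, -1.0]]
force: [1.2, 0.3, -0.6]
width: 0.0447
grip_force: 0.0
```

```bash
python3 - <<'E'
from st import *
f=vision.grab_frame("wrist")
cv2.imwrite("pics/w3.png",f["color"][:,:,::-1])
E
```

```text
t 15.875 tip unit mm [-168.7834  -17.2335  253.9005] yaw rel 0.019990289969229025 F unit [ 0.0633  1.186  -0.5734] 0.044703561110393836 tilt [ 0.0009  0.0035 -1.    ]
tool dirs of unit x,y: [-1.     -0.0003 -0.0009] [-0.0003  1.      0.0035]
```

View pics/w3.png

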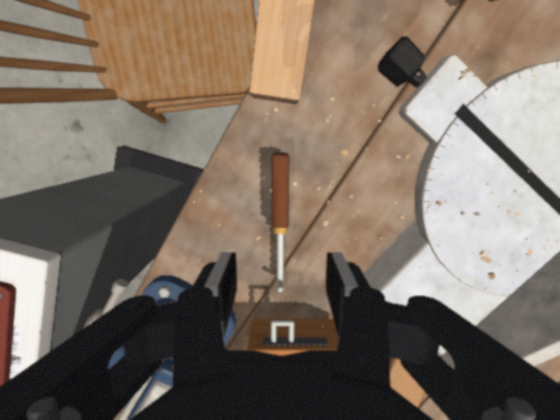

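The picture shows the rod flat on its handle, from (281,155) to its tip at (281,287). The tip is well clear of the eye on the drawn drawer at (283,325), and the spindle blank is undisturbed.

```bash
python3 -c "
from rig import order;print(order.finish_job())"
```

```text
the job is handed in; nothing more can be done
None
```

I drew the drawer out until the pull force rose and it stopped moving. I then unhooked the rod, laid it flat on its handle with the tip up, clear of the unit and drawer, and handed the job in at about 16 s. No verdict came back.

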